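Show the measuring cell to the inspection camera

ROBOT

A 6-joint arm with a two-finger parallel gripper is mounted at the origin on the work surface. World frame = base frame: x ahead of the robot, y to its left, z up, the work surface at z = 0. Lengths are in mm, angles in rad, forces in N, time in s.
With the tool pointing down it reaches from about 350 to 975 mm from the base axis. Payload 7.1 kg.
Tool frame: the origin (TCP) lies at the very end of the fingers, on their centre line; the grasp point (between the pads) lies 19 mm behind it; z points along the fingers, y is the direction in which the jaws open and shut (so a half turn about z gives the same grasp; the last joint's range is limited). The gripper opens to 88 mm and grips with 3 to 60 N. Pads are 20 mm wide; open, the fingers measure 115 mm over their backs; the gripper's body (75 mm by 178 mm) begins 61 mm behind the grasp point.
Start: joints at [1.255, 0.423, 1.63, -0, 1.089, -0.019], TCP at [182.757, 597.666, 222.675] pointing down, gripper open.
Joint ranges: [-3, 3], [-0.9, 2.11], [0.09, 2.58], [-1.31, 4.45], [0.11, 2.69], [-2.54, 2.54]. Speed limits (rad/s): [2.39, 2.39, 3.01, 3.14, 3.14, 3.14].

INTERFACE

Orientations are given as a rotation vector (axis times angle).
In Python, from workcell import * gives the robot as it stands.
- The arm moves only by the tool play_rows, never from a script. Its argument "plan" is text: rows parted by semicolons, each of 7 numbers parted by spaces: the finger opening in cm, from 0 to 8.78, then the shift along the tool's x, y, z in cm, then the turn, a rotation vector about the tool's x, y, z in degrees. A call has 1 to 20 rows; each row shifts and turns the commanded pose from where the row before left it, along the tool's axes as they then stand; what a row does not reach is not made up. A row lasts 1/8 s, in which the tool goes at most 62.5 mm and 10.7 degrees, less where a joint would pass 70% of its speed; a pose out of reach is approached as far as the arm can. A call is refused whole if a number of a shift passes 6.25 or a number of a turn 10.7, either way. A call with a gripper value outside its range is refused whole. The fingers move at their own pace and stop on an object; the grip force is fixed at half the most. Time passes only in rows, so rows that do not move let the fingers close. It gives the time, the measured TCP pose, the force and the opening at its end, in the units of the state.
- get_obs(): the state, without advancing time (a new reading comes with each control period).
- get_image(name): name is "side" or "top"; returns a dict with "pixels" (480x640x3 uint8, red, green, blue), "range_z" (480x640 float32, mm along the optical axis (not along the pixel's ray), 0 where there is no reading), "fx", "fy", "cx", "cy" (pixels), "eye" and "attitude" of the camera in the world. Camera axes: x right, y down, z forward; pixel columns grow to the right and rows downward; lengths in mm; the calibration is good to about 2 mm. A picture is of the moment at which its call begins.
- close_job(): hands the job in, once; it reports no verdict.
The state is a dict: "t": time; "qpos": joint angles; "qvel": joint speeds; "joint_torque": joint torques, N m; "ee_pos": TCP position; "orientation": TCP orientation; "ft_force": force on the tool from outside, world axes, zero at the start; "moment": the same for the moment, N m; "width": finger opening in mm.
Only numpy, scipy, OpenCV 4.12 (cv2) and the standard library are available. Lean on these libraries where they do the work, as an engineer would, in place of code of your own. Each camera call takes 0.05 s, during which the arm holds its last target. There are 200 camera calls.

TASK

Take the blue dust hood off the sampling module and set it down gently, rim down and lengthways along the middle of the narrow raised ledge. Then draw the orange-tabbed measuring cell out of the module and hold it up to the inspection camera, tab uppermost: the middle of its window on the lens axis, 100 mm in front of the lens glass, the window square to the lens (which looks downwards at a slant) and its sides level. Finish while still holding it there, held by the gripper alone, and do not disturb the camera, the amber bottle, the white beaker or the syringe.

Things in the scene. Friction and masses are not known exactly. Their poses are not given: they have to be found in the camera images.
- module: Fixed sampling module, left or right, turned up to 0.4 rad: blue foot 130 x 150 x 10 mm, steel block 90 (x) x 110 (y) mm, its top 90 mm above the table. In the middle of the top the cell's slot, floor 40 mm above the table (50 mm deep), 1.5 mm clear of the cell all round. Origin: centre of the underside; x across the slot, y along it, z up.
- hood: Loose blue hood, about 120 g: box open below, 50 (x) x 72 (y) x 54 (z) mm, walls 4 mm, inner height 50. On top a white bar grip 12 (x) x 44 (y) mm, from 54 to 84 mm above the rim. Origin: centre of the rim plane (underside); z up. Starts on the module's top over the cell, which sticks up 44 mm into it: lift it 50 mm straight up to clear.
- ledge: Narrow raised ledge, fixed: a bar 30 (x) x 120 (y) mm, its black rubber top 85 mm above the table, on a post and a foot plate 100 x 120 mm. Origin: centre of the foot's underside, y along the bar, z up. Stands on the other side from the module.
- ledge_top (a point): Centre of the ledge's top face, axes as the ledge: x across the bar, y along it, z up. The hood stands with its origin here, its y along the ledge's y (either way round); its end walls then rest across the bar.
- cell: Loose cell, about 110 g: dark steel frame 12 (x) x 36 (y) x 60 (z) mm round a glass window 22 x 40 mm; above it an orange tab 10 (x) x 24 (y) mm, 60 to 94 mm above the foot. Origin: centre of underside; x window normal, y width, z up to the tab. Both faces alike. Starts upright in the module's slot, 44 mm (10 of frame, then the tab) above the block, hidden by the hood.
- window (a point): Middle of the cell's window, 30 mm above its foot, axes as the cell.
- lens (a point): Middle of the lens glass of the inspection camera (white box 70 x 50 x 46 mm, black lens tube 40 mm across, 20 long). It looks along this frame's -x: towards the robot and 0.15 to 0.5 rad down; y is level, z the camera's own up. Its column, 22 mm thick, 392 mm high, stands 105 mm behind the lens. Friction holds the head; it can be knocked out of place.
- focus (a point): Point on the lens axis 100 mm in front of the lens glass, 185 to 295 mm above the table; axes as the lens (x back to the lens, y level, z camera's up). The window's middle goes here, the cell's x along this x (either way round), its z along this z.
- bottle: Bystander: amber bottle, 42 mm across, 85 mm high, upright; origin at the centre of its underside. Leave where it is.
- beaker: Bystander: white beaker, 54 mm across the rim, 65 mm high, upright; origin at the centre of its underside. Leave where it is.
- syringe: Bystander: syringe lying on the table along its x, about 130 mm long, 36 mm across the flange, 21 mm high; origin at table height under the barrel. Leave where it is.
Mind the look-alikes: they are no part of the job. There is more than one size of the hood; the one meant has the size given above.

How it is judged (in metres and radians):
On the way, in this order (a step that is already met when the one before it is completed fails the run):
1. the hood stands on the ledge, rim down, lengthways, released and at rest (x of hood in the frame of ledge_top between -0.012 and 0.012 m and y of hood in the frame of ledge_top between -0.025 and 0.025 m and z of hood in the frame of ledge_top between -0.006 and 0.006 m and angle between hood's own z axis and vertical below 0.1 rad and angle between the y axis of hood and the y axis of ledge_top, either way round below 0.3 rad and contact force between the fingers and hood below 0.1 N and linear speed of hood below 0.02 m/s), for 0.3 s.
2. the cell is out of the slot, in the gripper (z of cell in the frame of module above 0.095 m and contact force between the fingers and cell above 0.5 N), for 0.2 s.
3. the cell is held still in front of the camera, window in focus and square to the lens (x of window in the frame of focus between -0.015 and 0.015 m and y of window in the frame of focus between -0.012 and 0.012 m and z of window in the frame of focus between -0.012 and 0.012 m and angle between the x axis of cell and the x axis of focus, either way round below 0.14 rad and angle between the z axis of cell and the z axis of focus, either way round below 0.14 rad and angle between cell's own z axis and vertical below 0.9 rad and height (world z) of cell above 0.12 m and contact force between the fingers and cell above 1 N and contact force between cell and camera below 0.1 N and contact force between cell and module below 0.1 N and contact force between cell and hood below 0.1 N and contact force between cell and ledge below 0.1 N and linear speed of cell below 0.02 m/s and angular speed of cell below 0.15 rad/s), for 0.3 s.
At the end, for the whole second after the job is handed in: Hood on the ledge, rim down (12 mm across, 25 mm along, 0.3 rad lengthways), released, still. Cell held still by the gripper alone, tab up, window middle within 15 mm of the focus along the lens axis and 12 mm off it, square to lens and level within 0.14 rad (all of step 1 and all of step 3); the arm keeps its last pose, push and grip.
It fails at once if the amber bottle, the beaker or the syringe is moved more than 25 mm or knocked over (distance of any of bottle, beaker, syringe from where it was at the start of the episode above 0.025 m or angle between any of bottle, beaker, syringe's own z axis and vertical above 0.5 rad).
It fails at once if the camera is knocked out of place by more than 8 mm (distance of focus from where it was at the start of the episode above 0.008 m).
It fails at once if the hood is let fall by more than about 1 cm (contact force between the fingers and hood below 0.05 N and linear speed of hood above 0.5 m/s).
It fails at once if the hood is slammed onto the ledge (more than 40 N) (contact force between hood and ledge above 40 N).
It also fails if it takes over 64 s, if anything falls off the work surface, if the arm or the gripper's body presses on something with over 40 N, if the wrist force passes 120 N, or if a joint passes its speed limit or range.

## Working session

There is one attempt and no reset: what is moved stays moved. The work goes in short steps, Python scripts to look and compute and a tool call to move; the robot and the scene stay as the last step left them, time stands still between calls to the robot, and variables do not carry over. Pictures are saved under pics/ and viewed, about 8 in all and at most 12, crops included, and the job is handed in when it is done.

Besides the shell and the picture viewer there is one more tool, called in YAML: its name, and indented under it one key for each argument. play_rows: Moves the arm, as the interface text tells. Its arguments: {"type":"object","properties":{"plan":{"type":"string"}},"required":["plan"]}

```bash
ls; mkdir -p pics
cat > h.py <<'E'
from workcell import *
import numpy as np, cv2
from scipy.spatial.transform import Rotation as R
def cloud(im):
    z=im["range_z"]; v,u=np.mgrid[:480,:640]
    p=np.dstack([(u-im["cx"])/im["fx"]*z,(v-im["cy"])/im["fy"]*z,z])
    a=np.array(im["attitude"],float)
    M=a if a.shape==(3,3) else R.from_rotvec(a).as_matrix()
    w=p@M.T+np.array(im["eye"]); w[z==0]=np.nan
    return w
E
python3 - <<'E'
from h import *
print(get_obs())
for n in("top","side"):
    im=get_image(n); np.savez(f"{n}0.npz",**im)
    print(n,im["eye"],im["attitude"],im["fx"],im["cx"],im["cy"])
    cv2.imwrite(f"pics/{n}0.png",im["pixels"][...,::-1])
E
```

```text
pics
{'t': 0.0, 'qpos': array([ 1.25499083e+00,  4.23864679e-01,  1.63070393e+00, -5.23767278e-07,
        1.08859816e+00, -1.90053406e-02]), 'qvel': array([-0.00095245, -0.00075256,  0.00056156, -0.00118849,  0.00073536,
        0.00017948]), 'joint_torque': array([ 3.21184707e-03, -5.44636309e+01, -2.73662925e+01,  6.45235903e-02,
        2.27610301e-02, -1.33887302e-04]), 'ee_pos': array([182.59040336, 597.1382293 , 221.88134477]), 'orientation': array([-4.64464053e-01, -3.10680327e+00,  2.43796559e-03]), 'ft_force': array([ 0.60435219,  0.56966539, -0.00305831]), 'moment': array([-0.08885146, -0.00771932, -0.01162927]), 'width': 87.8868556829699}
top [ 332.59926323  -10.9130283  1140.84541398] [-2.10334038  2.07080514 -0.26059458] 511.33297479324904 323.15286386948407 243.63938985356992
side [501.64089875 489.3977494  718.64191537] [-0.26428071  2.87547482 -1.11580225] 440.18427226307904 310.13647288119375 242.54224104120235
```

View pics/top0.png

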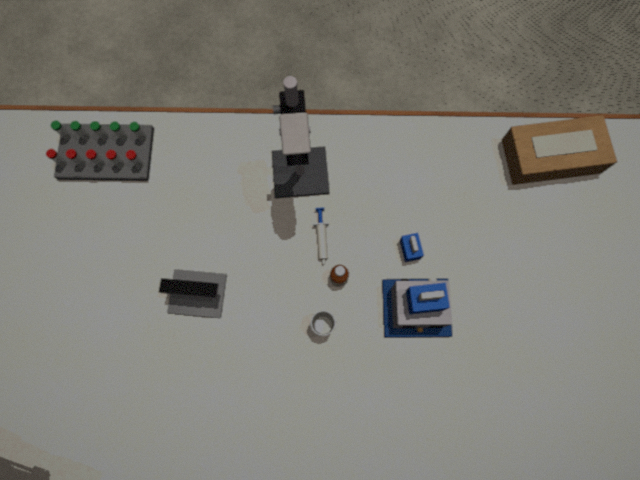

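View pics/side0.png

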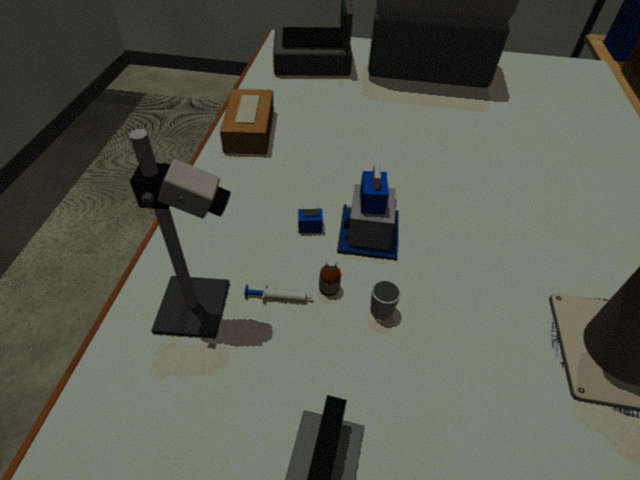

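The top view has +x up and +y left. The hood sits on the module at about (430,296), the ledge bar is at (190,288), and the camera head is at (295,135) with its lens pointing down the image. The side view shows the head at (190,188) and the lens at (220,202). The smaller look-alike hood is at (412,247) in the top view.

Run:
```python
from h import *
T=dict(np.load("top0.npz"));S=dict(np.load("side0.npz"))
w=cloud(T);s=cloud(S)
def rect(w,box,zr):
    u0,v0,u1,v1=box;p=w[v0:v1,u0:u1].reshape(-1,3);p=p[(p[:,2]>zr[0])&(p[:,2]<zr[1])]
    r=cv2.minAreaRect(p[:,:2].astype(np.float32));print(zr,len(p),"z",np.median(p[:,2]).round(1),"c",np.round(r[0],1),"size",np.round(r[1],1),"ang",round(r[2],1))
for nm,b,zs in [("hood/mod",(375,265,460,345),[(168,182),(138,151),(84,96),(5,14)]),("ledge",(150,260,235,325),[(78,92),(2,14)])]:
    for z in zs: print(nm,end=" ");rect(w,b,z)
for nm,b,zs in [("hood side",(335,160,405,260),[(168,182),(138,150),(84,96)]),("ledge side",(285,390,370,480),[(78,92)])]:
    for z in zs: print(nm,end=" ");rect(s,b,z)
print("table z",np.nanmedian(w[350:400,200:300,2]),np.nanmedian(s[350:380,240:300,2]))
rect(w,(310,260,350,290),(75,95));rect(w,(305,308,340,342),(50,75));rect(w,(312,200,332,268),(5,30));rect(w,(395,230,428,265),(15,90))
# camera head planes from both
for nm,c,im,b in(("top",w,T,(270,70,325,175)),("side",s,S,(120,120,240,225))):
    u0,v0,u1,v1=b;p=c[v0:v1,u0:u1].reshape(-1,3);k=im["pixels"][v0:v1,u0:u1].reshape(-1,3).max(1)
    m=p[:,2]>150
    p=p[m];k=k[m];print(nm,len(p),np.percentile(p,[2,50,98],0).round())
    np.savez("cam_"+nm+".npz",p=p,k=k)
```

```text
hood/mod (168, 182) 150 z 173.5 c [ 484.1 -217.4] size [12.5 44.6] ang 6.9
hood/mod (138, 151) 774 z 144.1 c [ 484.2 -216.9] size [50.5 73.7] ang 7.7
hood/mod (84, 96) 1215 z 90.1 c [ 480.4 -215.9] size [ 89.8 111.4] ang 1.2
hood/mod (5, 14) 1190 z 9.8 c [ 489.3 -219.2] size [165.1 189. ] ang 0.9
ledge (78, 92) 860 z 85.2 c [504.7 274.1] size [121.7  30.8] ang 85.5
ledge (2, 14) 2321 z 7.2 c [508.4 287.4] size [145.1 195.7] ang 0.9
hood side (168, 182) 104 z 174.1 c [ 482.2 -214.5] size [12.  45.2] ang 5.3
hood side (138, 150) 516 z 144.3 c [ 481.8 -215. ] size [50.2 75.2] ang 5.5
hood side (84, 96) 903 z 90.4 c [ 481.3 -159.4] size [230.7  98. ] ang 86.4
ledge side (78, 92) 1843 z 85.2 c [502.6 273.7] size [118.4  30.1] ang 85.7
table z 0.29944456909493056 0.27676572020766343
(75, 95) 79 z 84.5 c [545.7 -43. ] size [19.2 19.7] ang 49.6
(50, 75) 153 z 64.0 c [438.2  -8.8] size [52.5 50.2] ang 0.7
(5, 30) 471 z 18.2 c [647.8  -1.4] size [ 40.8 156.7] ang 85.7
(15, 90) 489 z 40.6 c [ 613.7 -205.1] size [55.4 38.8] ang 12.5
top 2257 [[696.  22. 293.]
 [755.  47. 329.]
 [813.  78. 393.]]
side 4918 [[696.  28. 248.]
 [764.  63. 320.]
 [812.  84. 392.]]
```

Run:
```python
from h import *
a=cv2.imread("pics/side0.png")[120:230,120:250];b=cv2.imread("pics/top0.png")[70:175,255:345]
a=cv2.resize(a,None,fx=4,fy=4,interpolation=2);b=cv2.resize(b,(280,440),interpolation=2)
b=cv2.resize(b,(277,a.shape[0]))
cv2.imwrite("pics/cam.png",cv2.convertScaleAbs(np.hstack([a,b]),alpha=1.6))
```

```text
(no output)
```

View pics/cam.png

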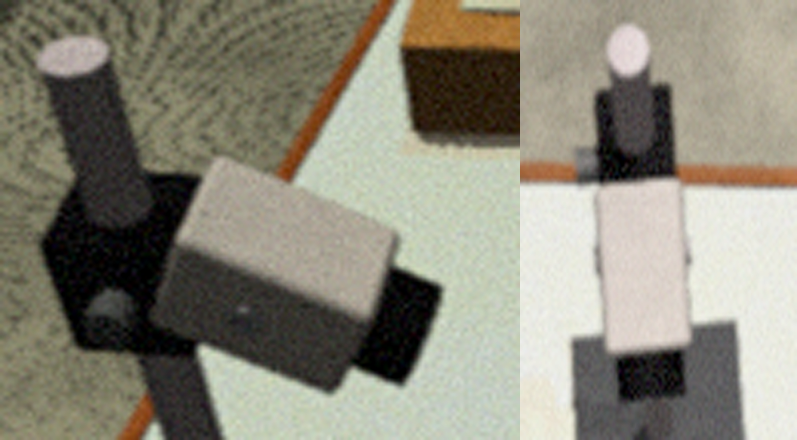

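The crop shows the head tilted down, its bright top face and left side face both visible, with the black tube at the front. I'll fit the faces to get the lens frame.

Run:
```python
from h import *
def ransac(p,n0=None,tol=2.0,it=400):
    rng=np.random.default_rng(0);best=None
    for _ in range(it):
        a=p[rng.choice(len(p),3,False)];n=np.cross(a[1]-a[0],a[2]-a[0]);l=np.linalg.norm(n)
        if l<50: continue
        n/=l
        if n0 is not None and abs(n@n0)<.8: continue
        m=abs((p-a[0])@n)<tol
        if best is None or m.sum()>best.sum(): best=m
    c=p[best].mean(0);n=np.linalg.svd(p[best]-c)[2][2];return n*np.sign(n@(n0 if n0 is not None else [0,0,1])),c,best
for nm in("top","side"):
    d=np.load(f"cam_{nm}.npz");p=d["p"];k=d["k"]
    q=p[(k>110)&(p[:,0]<775)&(p[:,0]>670)&(p[:,1]<90)&(p[:,2]<355)]
    n,c,b=ransac(q,np.array([-.3,0,.95]))
    print(nm,"top face n",n.round(3),"pitch",np.arctan2(-n[0],n[2]).round(3),len(q),b.sum())
    tp=q[b]
    # in-plane rect
    yaw0=0;ex=np.cross([0,1,0],n);ex/=np.linalg.norm(ex);ey=np.cross(n,ex)
    uv=np.c_[(tp-c)@ex,(tp-c)@ey].astype(np.float32);r=cv2.minAreaRect(uv)
    cc=c+r[0][0]*ex+r[0][1]*ey;print(" centre",cc.round(1),np.round(r[1],1),r[2])
    ang=np.deg2rad(r[2]); ang=(ang+np.pi/4)%(np.pi/2)-np.pi/4
    X=np.cos(ang)*ex+np.sin(ang)*ey;Y=np.cross(n,X)
    print(" X",X.round(3),"yaw",np.arctan2(X[1],X[0]).round(3),"pitchX",np.arcsin(X[2]).round(3))
    L=cc-23*n-55*X;print(" lens pred",L.round(1),"focus",(L-100*X).round(1))
    # tube points: local coordinates
    l=(p-L)@np.c_[X,Y,n];m=(k<60)&(l[:,0]>-8)&(l[:,0]<18)&(abs(l[:,1])<35)&(abs(l[:,2])<35)
    print(" tube",m.sum(),np.percentile(l[m],[2,50,98],0).round(1))
    col=p[(p[:,2]>370)];print(" column top",np.median(col,0).round(1))
    if nm=="side":
        q=p[(k<110)&(k>50)&(p[:,1]>50)];ns,cs,bs=ransac(q,np.array([0,1.,0]));print(" sideface",ns.round(3),bs.sum(),"offset",((cs-L)@Y).round(1))
```

```text
top top face n [-0.456 -0.052  0.889] pitch 0.474 1109 835
 centre [740.   45.1 324.6] [66.5 49.3] 6.0167951583862305
 X [0.882 0.105 0.459] yaw 0.118 pitchX 0.476
 lens pred [701.9  40.6 278.9] focus [613.7  30.1 233.1]
 tube 243 [[ -0.8 -18.8   3.8]
 [  8.7   0.1  17.7]
 [ 17.7  19.3  22.6]]
 column top [793.6  50.8 391. ]
side top face n [-0.445 -0.063  0.893] pitch 0.462 141 141
 centre [739.   44.9 325.4] [63.3 45.8] 6.069189071655273
 X [0.887 0.106 0.449] yaw 0.118 pitchX 0.466
 lens pred [700.4  40.5 280.2] focus [611.7  30.  235.2]
 tube 359 [[-0.3 -4.6 -9.3]
 [ 8.8 16.  13.5]
 [17.6 22.4 20.9]]
 column top [792.7  58.7 386.7]
 sideface [-0.121  0.993  0.011] 181 offset 24.8
```

```bash
cat >> h.py <<'E'
def down(yaw):  # tool z down, tool y (jaws) at yaw deg from world x
    c,s=np.cos(np.deg2rad(yaw)),np.sin(np.deg2rad(yaw)); y=np.array([c,s,0]);z=np.array([0,0,-1.])
    return np.c_[np.cross(y,z),y,z]
X=np.array([.883,.106,.458]);X/=np.linalg.norm(X)
Y=np.cross([0,0,1],X);Y/=np.linalg.norm(Y);Z=np.cross(X,Y)
RF=np.c_[Y,X,-Z]
FOCUS=np.array([612.8,30,234.])
def go(*targets,p=None,Rm=None):
    """from present pose: rotation first, then shift, in tool axes (cm, deg)"""
    o=get_obs()
    if p is None:p=o["ee_pos"];Rm=R.from_rotvec(o["orientation"]).as_matrix();print("t",round(o["t"],2),"p",p.round(1),"w",round(o["width"],1),"F",o["ft_force"].round(1))
    for tp,tR in targets:
        rv=np.rad2deg(R.from_matrix(Rm.T@tR).as_rotvec());d=tR.T@(np.array(tp)-p)/10
        nr=int(np.ceil(np.linalg.norm(rv)/10.5));nt=int(np.ceil(np.linalg.norm(d)/6))
        print("turn",rv.round(2),f"{nr} x",(rv/max(nr,1)).round(2)," shift",d.round(2),f"{nt} x",(d/max(nt,1)).round(3))
        p,Rm=np.array(tp),tR
E
python3 - <<'E'
from h import *
go(([183,597,270],down(6.5)),([483,-216,270],down(6.5)))
E
```

```text
t 0.1 p [182.6 597.2 222. ] w 87.7 F [-0.3  0.1  0.5]
turn [-7.00e-02  4.00e-02  6.65e+01] 7 x [-0.01  0.01  9.5 ]  shift [-0.03  0.03 -4.8 ] 1 x [-0.029  0.035 -4.798]
turn [0. 0. 0.] 0 x [0. 0. 0.]  shift [-84.17  20.6    0.  ] 15 x [-5.612  1.374  0.   ]
```

play_rows:
  plan: "8.78 0 0 -4.8 0 0 0;8.78 0 0 0 0 0 9.5;8.78 0 0 0 0 0 9.5;8.78 0 0 0 0 0 9.5;8.78 0 0 0 0 0 9.5;8.78 0 0 0 0 0 9.5;8.78 0 0 0 0 0 9.5;8.78 0 0 0 0 0 9.5;8.78 -2.8 0.7 0 0 0 0;8.78 -4.2 1.03 0 0 0 0;8.78 -4.2 1.03 0 0 0 0;8.78 -4.2 1.03 0 0 0 0;8.78 -4.2 1.03 0 0 0 0;8.78 -4.2 1.03 0 0 0 0;8.78 -4.2 1.03 0 0 0 0;8.78 -4.2 1.03 0 0 0 0;8.78 -4.2 1.03 0 0 0 0;8.78 -4.2 1.03 0 0 0 0;8.78 0 0 0 0 0 0"

```text
t: 2.48
ee_pos: [328.0, 203.5, 270.5]
orientation: [2.097, 2.339, -0.001]
ft_force: [-0.3, 1.1, -0.3]
width: 88.1
```

Run:
```python
from h import *
go(([483,-216,270],down(6.5)))
```

```text
t 2.48 p [328.  203.5 270.5] w 88.1 F [-0.3  1.1 -0.3]
turn [-0.02  0.03 -0.23] 1 x [-0.02  0.03 -0.23]  shift [-43.44  10.65   0.05] 8 x [-5.43   1.331  0.007]
```

play_rows:
  plan: "8.78 -3.4 0.85 0 0 0 0;8.78 -4 0.98 0 0 0 0;8.78 -4 0.98 0 0 0 0;8.78 -4 0.98 0 0 0 0;8.78 -4 0.98 0 0 0 0;8.78 -4 0.98 0 0 0 0;8.78 -4 0.98 0 0 0 0;8.78 -4 0.98 0 0 0 0;8.78 -4 0.98 0 0 0 0;8.78 -4 0.98 0 0 0 0;8.78 -4 0.98 0 0 0 0;8.78 0 0 0 0 0 0"

```text
t: 3.98
ee_pos: [483.8, -214.8, 270.2]
orientation: [2.094, 2.342, 0.0]
ft_force: [-0.5, -0.3, -0.0]
width: 88.1
```

Run:
```python
from h import *
im=get_image("side");a=im["pixels"][100:270,300:440,::-1];cv2.imwrite("pics/s1.png",cv2.resize(a,None,fx=3.5,fy=3.5,interpolation=2))
w=cloud(im);p=w[165:260,335:405].reshape(-1,3);p=p[(p[:,2]>138)&(p[:,2]<150)];print(len(p),np.nanmean(p,0))
go(([483,-216,147],down(6.5)))
```

```text
516 [ 481.97427834 -207.58656194  144.05965614]
t 4.03 p [ 483.  -213.5  270. ] w 87.4 F [-0.8  0.3 -0.1]
turn [-0.05 -0.05 -0.07] 1 x [-0.05 -0.05 -0.07]  shift [-0.25 -0.03 12.3 ] 3 x [-0.084 -0.009  4.101]
```

View pics/s1.png

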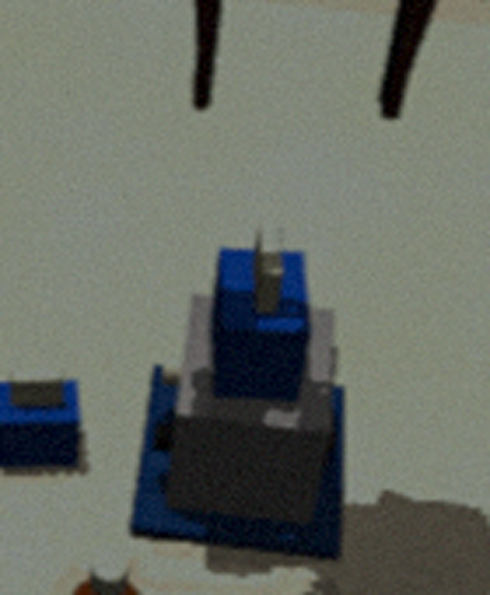

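The fingers straddle the bar, with the hood seen at crop (260,320), so I'm descending and gripping.

play_rows:
  plan: "8.78 -0.2 0 4 0 0 0;8.78 0 0 4 0 0 0;8.78 0 0 3 0 0 0;8.78 0 0 1.1 0 0 0;8.78 0 0 0 0 0 0;0 0 0 0 0 0 0;0 0 0 0 0 0 0;0 0 0 0 0 0 0;0 0 0 0 0 0 0;0 0 0 0 0 0 0;0 0 0 0 0 0 0"

```text
t: 5.4
ee_pos: [482.9, -215.6, 149.7]
orientation: [2.092, 2.344, -0.0]
ft_force: [0.7, 0.3, -0.3]
width: 31.3
```

play_rows:
  plan: "0 0 0 0 0 0 0;0 0 0 0 0 0 0;0 0 0 0 0 0 0;0 0 0 0 0 0 0;0 0 0 0 0 0 0"

```text
t: 6.02
ee_pos: [482.8, -215.6, 149.6]
orientation: [-2.092, -2.344, 0.0]
ft_force: [0.1, -0.9, -0.5]
width: 12.0
```

play_rows:
  plan: "0 0 0 -1 0 0 0;0 0 0 -2 0 0 0;0 0 0 -2 0 0 0;0 0 0 -2 0 0 0;0 0 0 -2 0 0 0;0 0 0 -2 0 0 0;0 0 0 0 0 0 0"

```text
t: 6.9
ee_pos: [483.8, -216.0, 261.7]
orientation: [2.089, 2.341, 0.002]
ft_force: [-0.2, 0.7, -1.1]
width: 12.2
```

Run:
```python
from h import *
S=get_image("side");w=cloud(S)
cv2.imwrite("pics/s2.png",cv2.resize(S["pixels"][60:300,280:500,::-1],None,fx=2.2,fy=2.2,interpolation=2))
go(([503.5,274,260],down(-4.4)))
```

```text
t 6.95 p [ 483.1 -215.7  260.4] w 12.0 F [ 0.8  1.1 -1.3]
turn [ 0.09  0.05 10.9 ] 2 x [0.04 0.02 5.45]  shift [ 4.898e+01 -1.730e+00  4.000e-02] 9 x [ 5.443e+00 -1.920e-01  5.000e-03]
```

View pics/s2.png

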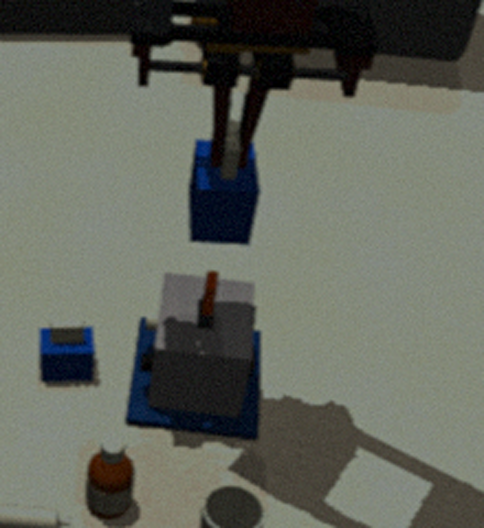

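The hood is up at crop (225,190) and the orange tab shows in the slot at crop (212,295). Next I carry the hood to the ledge.

play_rows:
  plan: "0 0 0 0 0 0 5.45;0 0 0 0 0 0 5.45;0 1 0 0 0 0 0;0 2 -0.1 0 0 0 0;0 3 -0.1 0 0 0 0;0 3.2 -0.12 0 0 0 0;0 3.2 -0.12 0 0 0 0;0 3.2 -0.12 0 0 0 0;0 3.2 -0.12 0 0 0 0;0 3.2 -0.12 0 0 0 0;0 3.2 -0.12 0 0 0 0;0 3.2 -0.12 0 0 0 0;0 3.2 -0.12 0 0 0 0;0 3.2 -0.12 0 0 0 0;0 3.2 -0.12 0 0 0 0;0 3.2 -0.12 0 0 0 0;0 3.2 -0.12 0 0 0 0;0 2.6 -0.1 0 0 0 0;0 1.4 0 0 0 0 0;0 0.6 0 0 0 0 0"

```text
t: 9.45
ee_pos: [502.6, 275.1, 259.5]
orientation: [-2.303, -2.136, 0.001]
ft_force: [0.6, -0.1, -1.5]
width: 12.1
```

Run:
```python
from h import *
for n in("top","side"):
    im=get_image(n);w=cloud(im);c=im["pixels"].astype(int)
    m=(w[...,1]>150)&(w[...,1]<400)&(w[...,0]>400)&(w[...,0]<600)
    b=m&(c[...,2]>1.6*c[...,0])&(c[...,2]>50)&(w[...,2]>170)
    p=w[b];print(n,len(p),np.percentile(p,[1,50,99],0).round(1))
    t=p[abs(p[:,2]-np.percentile(p[:,2],98))<6]
    if len(t)>20:print(cv2.minAreaRect(t[:,:2].astype(np.float32)),np.median(t[:,2]))
    v,u=np.where(b);print(u.min(),u.max(),v.min(),v.max())
    cv2.imwrite(f"pics/{n}3.png",im["pixels"][...,::-1])
go(([503.5,274,160],down(-4.4)))
```

```text
top 558 [[476.2 236.1 210.7]
 [498.3 247.7 253.7]
 [525.6 271.4 286. ]]
((500.4846496582031, 252.44500732421875), (24.932615280151367, 47.91461944580078), 89.86785125732422) 257.5511901021679
163 191 258 291
side 1424 [[478.8 267.  205.9]
 [503.4 298.9 254.1]
 [528.3 312.4 256.7]]
((502.16302490234375, 275.79339599609375), (71.41851806640625, 48.93280029296875), 85.46063232421875) 254.23048978910447
254 359 216 439
t 9.55 p [502.9 274.5 259.5] w 11.9 F [ 0.  -0.  -0.4]
turn [-0.01  0.02  0.04] 1 x [-0.01  0.02  0.04]  shift [-0.04  0.07  9.95] 2 x [-0.021  0.034  4.977]
```

Held hood: centre (502,276), yaw matching the ledge, rim at 200. Lowering 115 mm, the last part slowly.

play_rows:
  plan: "0 0 0.1 2 0 0 0;0 0 0 3 0 0 0;0 0 0 3 0 0 0;0 0 0 1.5 0 0 0;0 0 0 0.7 0 0 0;0 0 0 0.5 0 0 0;0 0 0 0.3 0 0 0;0 0 0 0.2 0 0 0;0 0 0 0 0 0 0;0 0 0 0 0 0 0"

```text
t: 10.8
ee_pos: [504.3, 274.3, 147.9]
orientation: [2.305, 2.134, 0.001]
ft_force: [-0.3, 1.2, -0.9]
width: 11.7
```

play_rows:
  plan: "0 0 0 0.1 0 0 0;0 0 0 0.1 0 0 0;0 0 0 0.1 0 0 0;0 0 0 0 0 0 0"

```text
t: 11.3
ee_pos: [504.1, 274.2, 144.6]
orientation: [-2.305, -2.134, 0.0]
ft_force: [0.4, -0.6, -0.3]
width: 11.7
```

play_rows:
  plan: "0 0 0 0.1 0 0 0;0 0 0 0 0 0 0"

```text
t: 11.55
ee_pos: [504.2, 274.2, 144.5]
orientation: [2.305, 2.134, 0.0]
ft_force: [-1.3, -2.3, 7.2]
width: 12.1
```

Run:
```python
from h import *
print([get_obs()["ft_force"].round(2) for _ in range(3)])
im=get_image("side");w=cloud(im);c=im["pixels"].astype(int)
b=(w[...,1]>150)&(w[...,1]<400)&(w[...,0]>400)&(w[...,0]<600)&(c[...,2]>1.6*c[...,0])&(c[...,2]>50)&(w[...,2]>60)
p=w[b];t=p[abs(p[:,2]-139)<6];print(len(t),np.median(t[:,2]))
k=(w[...,1]>200)&(w[...,1]<340)&(w[...,0]>470)&(w[...,0]<530)&(c.max(2)<60)&(abs(w[...,2]-85)<6);print(k.sum(),np.median(w[k][:,2]))
v,u=np.where(b);x0,y0=max(u.min()-60,0),max(v.min()-60,0)
cv2.imwrite("pics/s4.png",cv2.resize(im["pixels"][y0:,x0:x0+220,::-1],None,fx=3,fy=3))
go()
```

```text
[array([-1.31, -2.32,  7.17]), array([-1.31, -2.32,  7.17]), array([-1.31, -2.32,  7.17])]
805 139.14942839790535
419 85.3747969864753
t 11.6 p [504.2 274.2 144.5] w 11.9 F [-2.1 -0.5  6.3]
```

View pics/s4.png

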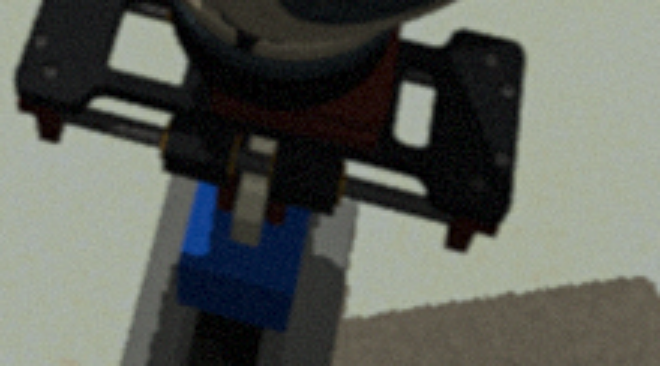

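The hood sits on the bar at crop (245,260), with 7 N of contact and its top at 139 = 85 + 54, so I release and rise.

play_rows:
  plan: "1.6 0 0 0 0 0 0;2.2 0 0 0 0 0 0;4 0 0 0 0 0 0;5 0 0 0 0 0 0;6 0 0 0 0 0 0;8.78 0 0 -1 0 0 0;8.78 0 0 -2 0 0 0;8.78 0 0 -4 0 0 0;8.78 0 0 -5 0 0 0;8.78 0 0 0 0 0 0;8.78 0 0 0 0 0 0"

```text
t: 12.98
ee_pos: [503.9, 274.1, 263.8]
orientation: [2.305, 2.134, 0.0]
ft_force: [0.3, 0.6, -1.4]
width: 87.5
```

Run:
```python
from h import *
im=get_image("side");w=cloud(im);c=im["pixels"].astype(int)
b=(w[...,1]>150)&(w[...,1]<400)&(w[...,0]>400)&(w[...,0]<600)&(c[...,2]>1.6*c[...,0])&(c[...,2]>50)&(w[...,2]>60)
p=w[b];t=p[abs(p[:,2]-139)<5];print("hood",np.median(t[:,2]),cv2.minAreaRect(t[:,:2].astype(np.float32)))
for n in("side","top"):
    im=get_image(n);w=cloud(im);c=im["pixels"].astype(int)
    o=(w[...,1]<-150)&(w[...,1]>-280)&(w[...,0]>400)&(w[...,0]<560)&(w[...,2]>97)&(w[...,2]<140)
    p=w[o];print(n,"cell",o.sum(),np.percentile(p,[2,50,98],0).round(1))
    t=p[p[:,2]>127];print("tabtop",len(t),cv2.minAreaRect(t[:,:2].astype(np.float32)))
    u=p[(p[:,2]>97)&(p[:,2]<103)];print("frame",len(u),cv2.minAreaRect(u[:,:2].astype(np.float32)))
    # slot/block
go(([483,-216,260],down(6.4)))
```

```text
hood 139.18812303654113 ((503.0472717285156, 273.8517761230469), (72.78784942626953, 49.92523193359375), 85.6374740600586)Traceback (most recent call last):
  File "<stdin>", line 8, in <module>
    return _quantile_unchecked(
        a, q, axis, out, overwrite_input, method, keepdims, weights)
    return _ureduce(a,
                    func=_quantile_ureduce_func,
    ...<5 lines>...
                    overwrite_input=overwrite_input,
                    method=method)
    r = func(a, **kwargs)
    result = _quantile(arr,
                       quantiles=q,
    ...<2 lines>...
                       out=out,
                       weights=wgt)
    slices_having_nans = np.isnan(arr[-1, ...])
                                  ~~~^^^^^^^^^
IndexError: index -1 is out of bounds for axis 0 with size 0
```

The hood is placed within about 1 mm. The arm blocks the side camera's view of the cell, so I'll use the top camera.

Run:
```python
from h import *
im=get_image("top");w=cloud(im);c=im["pixels"].astype(int)
o=(w[...,1]<-150)&(w[...,1]>-280)&(w[...,0]>400)&(w[...,0]<560)
p=w[o&(w[...,2]>95)&(w[...,2]<145)];print(len(p))
for lo,hi in((127,140),(96,104),(86,94)):
    t=w[o&(w[...,2]>lo)&(w[...,2]<hi)]
    if len(t)>3:print(lo,len(t),t.mean(0).round(1),cv2.minAreaRect(t[:,:2].astype(np.float32)))
go(([483,-216,260],down(6.4)))
```

```text
146
127 63 [ 480.4 -215.4  134.2] ((480.3863525390625, -216.0443878173828), (8.495891571044922, 24.741247177124023), 0.1383618265390396)
96 40 [ 479.1 -210.8  100.3] ((488.3543701171875, -227.65492248535156), (27.0235538482666, 64.57947540283203), 33.45308303833008)
86 2089 [ 479.8 -215.2   90. ] ((480.5421447753906, -215.9254150390625), (89.99200439453125, 111.64318084716797), 1.3226536512374878)
t 13.12 p [503.4 273.8 262.3] w 87.7 F [ 0.1 -0.4  0.3]
turn [ -0.13   0.07 -10.8 ] 2 x [-0.07  0.03 -5.4 ]  shift [-48.45  -7.49   0.23] 9 x [-5.383 -0.832  0.026]
```

The module is turned only 1.3° (the hood sat askew on it), and the tab is at (480.4,-216). I'm setting the jaw yaw to 1.3°.

Run:
```python
from h import *
go(([480.5,-216,262],down(1.3)))
```

```text
t 13.12 p [503.4 273.8 262.3] w 87.7 F [ 0.1 -0.4  0.3]
turn [-0.13  0.07 -5.7 ] 1 x [-0.13  0.07 -5.7 ]  shift [-4.891e+01 -3.400e+00  3.000e-02] 9 x [-5.435e+00 -3.780e-01  4.000e-03]
```

play_rows:
  plan: "8.78 0 0 0 -0.1 0 -5.7;8.78 -2 -0.14 0 0 0 0;8.78 -4 -0.28 0 0 0 0;8.78 -4.5 -0.31 0 0 0 0;8.78 -4.5 -0.31 0 0 0 0;8.78 -4.5 -0.31 0 0 0 0;8.78 -4.5 -0.31 0 0 0 0;8.78 -4.5 -0.31 0 0 0 0;8.78 -4.5 -0.31 0 0 0 0;8.78 -4.5 -0.31 0 0 0 0;8.78 -4.5 -0.31 0 0 0 0;8.78 -4 -0.28 0 0 0 0;8.78 -2 -0.15 0 0 0 0;8.78 -0.9 -0.07 0 0 0 0;8.78 0 0 0 0 0 0;8.78 0 0 0 0 0 0"

```text
t: 15.12
ee_pos: [481.2, -214.4, 263.6]
orientation: [2.195, 2.247, 0.002]
ft_force: [-0.3, 0.1, -0.3]
width: 88.2
```

Run:
```python
from h import *
im=get_image("side");w=cloud(im)
o=(w[...,1]<-150)&(w[...,1]>-280)&(w[...,0]>400)&(w[...,0]<560)
for lo,hi in((127,140),(112,140),(86,94)):
    t=w[o&(w[...,2]>lo)&(w[...,2]<hi)]
    if len(t)>3:print(lo,len(t),t.mean(0).round(1),cv2.minAreaRect(t[:,:2].astype(np.float32)))
cv2.imwrite("pics/s5.png",cv2.resize(im["pixels"][90:270,310:440,::-1],None,fx=3.2,fy=3.2))
go(([480.5,-216,105],down(1.3)))
```

```text
127 52 [ 478.6 -211.3  133.4] ((478.8201599121094, -213.74664306640625), (9.014641761779785, 24.069162368774414), 5.4837846755981445)
112 84 [ 478.6 -208.3  128. ] ((478.590087890625, -213.02706909179688), (9.741100311279297, 25.493318557739258), 2.4252805709838867)
86 1431 [ 478.1 -208.3   90.4] ((478.34393310546875, -214.3805389404297), (90.26593780517578, 114.9603500366211), 1.2593169212341309)
t 15.18 p [ 481.3 -214.4  263.7] w 88.1 F [-0.5  0.2  1.1]
turn [ 0.09 -0.01  0.06] 1 x [ 0.09 -0.01  0.06]  shift [-0.15 -0.08 15.87] 3 x [-0.051 -0.028  5.288]
```

View pics/s5.png

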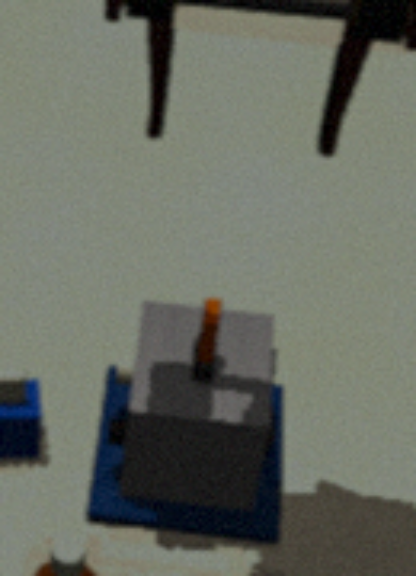

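The jaws straddle the tab (crop (212,310)). I'm descending to grip it at TCP z ≈ 105.

play_rows:
  plan: "8.78 -0.1 -0.15 4 0 0 0;8.78 0 0 5 0 0 0;8.78 0 0 4 0 0 0;8.78 0 0 2 0 0 0;8.78 0 0 0.8 0 0 0;8.78 0 0 0 0 0 0;0 0 0 0 0 0 0;0 0 0 0 0 0 0;0 0 0 0 0 0 0;0 0 0 0 0 0 0;0 0 0 0 0 0 0;0 0 0 0 0 0 0;0 0 0 0 0 0 0;0 0 0 0 0 0 0;0 0 0 0 0 0 0;0 0 0 0 0 0 0;0 0 0 0 0 0 0;0 0 0 0 0 0 0"

```text
t: 17.42
ee_pos: [480.0, -216.5, 105.6]
orientation: [2.195, 2.246, 0.002]
ft_force: [0.5, -1.4, -1.2]
width: 9.7
```

Run:
```python
from h import *
go()
```

```text
t 17.43 p [ 480.  -216.5  105.6] w 9.7 F [ 0.5 -1.4 -1.2]
```

play_rows:
  plan: "0 0 0 -0.5 0 0 0;0 0 0 -1 0 0 0;0 0 0 -1 0 0 0;0 0 0 -1 0 0 0;0 0 0 -1 0 0 0;0 0 0 -1.5 0 0 0;0 0 0 -2 0 0 0;0 0 0 -3 0 0 0;0 0 0 -3 0 0 0;0 0 0 -3 0 0 0;0 0 0 -1 0 0 0;0 0 0 0 0 0 0;0 0 0 0 0 0 0"

```text
t: 19.05
ee_pos: [479.0, -216.2, 284.5]
orientation: [-2.196, -2.246, -0.001]
ft_force: [0.0, 0.2, -1.6]
width: 10.1
```

Run:
```python
from h import *
P0=FOCUS+35.6*Z-60*X; P1=FOCUS+35.6*Z
print(RF.round(3),P0,P1)
go(([500,0,285],down(1.3)),(P0,RF),(P1,RF))
```

```text
[[-0.119  0.883  0.455]
 [ 0.993  0.106  0.055]
 [ 0.     0.458 -0.889]] [543.65524476  21.69949711 238.17905184] [596.61700257  28.05730722 265.64958987]
t 19.05 p [ 479.  -216.2  284.5] w 10.1 F [ 0.   0.2 -1.6]
turn [-0.01 -0.05 -0.01] 1 x [-0.01 -0.05 -0.01]  shift [21.56  2.59 -0.05] 4 x [ 5.391  0.648 -0.014]
turn [-27.23   1.32  -5.44] 3 x [-9.08  0.44 -1.81]  shift [1.63 1.94 6.27] 2 x [0.817 0.97  3.133]
turn [0. 0. 0.] 0 x [0. 0. 0.]  shift [-0.  6.  0.] 2 x [-0.  3.  0.]
```

play_rows:
  plan: "0 1.5 0.18 0 0 0 0;0 3 0.36 0 0 0 0;0 3.5 0.42 0 0 0 0;0 3.5 0.42 0 0 0 0;0 3.5 0.42 0 0 0 0;0 3.5 0.42 0 0 0 0;0 2 0.24 0 0 0 0;0 1.06 0.13 0 0 0 0;0 0 0 0 -5.45 0.26 -1.09;0 0 0 0 -5.45 0.26 -1.09;0 0 0 0 -5.45 0.26 -1.09;0 0 0 0 -5.45 0.26 -1.09;0 0 0 0 -5.45 0.26 -1.09;0 0.3 0.4 1.27 0 0 0;0 0.5 0.6 2 0 0 0;0 0.5 0.6 2 0 0 0;0 0.3 0.34 1 0 0 0;0 0 0 0 0 0 0;0 0 0 0 0 0 0"

```text
t: 21.42
ee_pos: [544.5, 21.0, 239.0]
orientation: [1.845, 2.08, 0.506]
ft_force: [0.4, 0.1, -1.6]
width: 9.7
```

Run:
```python
from h import *
go((FOCUS+35.6*Z,RF))
im=get_image("side");cv2.imwrite("pics/s6.png",im["pixels"][...,::-1])
```

```text
t 21.43 p [544.5  21.  239. ] w 9.7 F [ 0.4  0.1 -1.6]
turn [0.1  0.03 0.01] 1 x [0.1  0.03 0.01]  shift [0.08 5.89 0.04] 1 x [0.077 5.891 0.038]
```

View pics/s6.png

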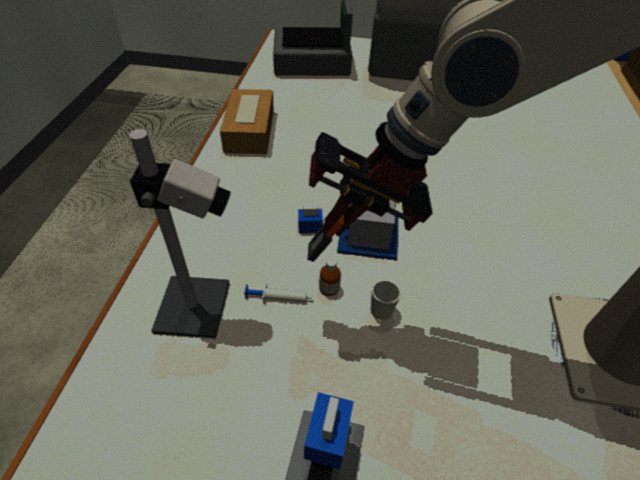

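The cell is held at (325,240), parallel to the lens. The camera is clear and the hood stands on the ledge at (330,430). Advancing 59 mm.

play_rows:
  plan: "0 0.08 0.9 0 0 0 0;0 0 1.5 0 0 0 0;0 0 1.5 0 0 0 0;0 0 1 0 0 0 0;0 0 0.6 0 0 0 0;0 0 0.4 0 0 0 0;0 0 0 0 0 0 0;0 0 0 0 0 0 0;0 0 0 0 0 0 0"

```text
t: 22.6
ee_pos: [596.2, 28.0, 265.9]
orientation: [1.845, 2.08, 0.506]
ft_force: [1.1, 0.0, -1.0]
width: 9.6
```

Run:
```python
from h import *
go((FOCUS+35.6*Z,RF))
im=get_image("side");w=cloud(im);c=im["pixels"].astype(int)
cv2.imwrite("pics/s7.png",cv2.resize(im["pixels"][110:290,120:400,::-1],None,fx=2.8,fy=2.8,interpolation=2))
l=(w-FOCUS)@np.c_[X,Y,Z]
m=(abs(l[...,0])<25)&(abs(l[...,1])<30)&(l[...,2]>-45)&(l[...,2]<28)
p=l[m];print(len(p),np.percentile(p,[1,10,50,90,99],0).round(1))
cc=p.mean(0);q=p[(p[:,2]>-28)&(p[:,2]<25)]
for lo in range(-40,28,8):
    t=p[(p[:,2]>=lo)&(p[:,2]<lo+8)]
    if len(t)>5:print(lo,len(t),np.percentile(t,[3,97],0)[:,:2].round(1).tolist())
# camera head still in place
h=cloud(im)[120:225,120:240].reshape(-1,3);k=c[120:225,120:240].reshape(-1,3).max(1);s=np.load("cam_side.npz")
h2=h[h[:,2]>150];print(len(h2),len(s["p"]),np.median(h2,0).round(1),np.median(s["p"],0).round(1))
```

```text
t 22.6 p [596.2  28.  265.9] w 9.6 F [ 1.1  0.  -1. ]
turn [0.1  0.03 0.01] 1 x [0.1  0.03 0.01]  shift [-0.    0.03  0.04] 1 x [-0.002  0.03   0.039]
399 [[ -7.  -14.5 -26.9]
 [ -4.7  -9.3 -21.7]
 [  1.8  18.3  -1.8]
 [  4.8  20.4  21.2]
 [  5.2  21.1  27.2]]
-32 25 [[-5.9, -10.4], [5.0, 20.9]]
-24 73 [[-5.2, -10.9], [5.0, 21.0]]
-16 57 [[-6.5, -12.0], [5.0, 20.7]]
-8 59 [[-6.3, -13.8], [5.0, 20.6]]
0 56 [[-6.1, -13.3], [5.0, 20.6]]
8 59 [[-6.7, -14.3], [4.8, 20.3]]
16 44 [[-6.7, -9.5], [4.9, 21.1]]
24 26 [[-6.4, 3.9], [5.0, 20.3]]
4921 4918 [764.   63.  319.6] [763.9  62.9 319.6]
```

View pics/s7.png

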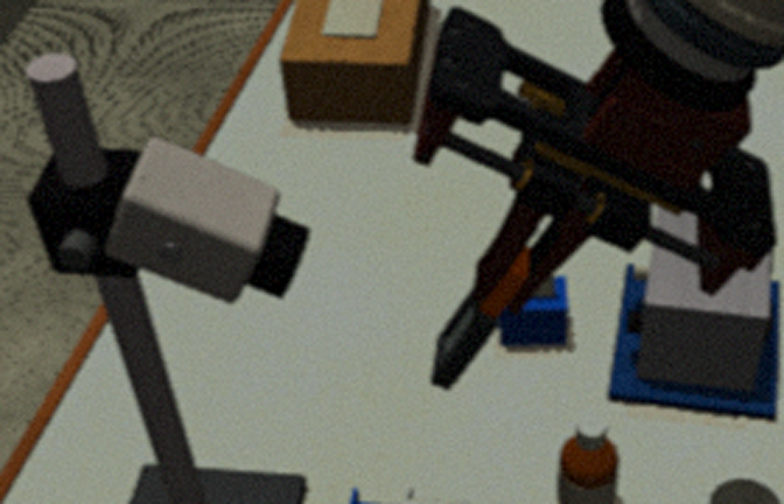

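The cell stands square in front of the lens (crop (470,320)). In the lens frame its x faces are at about −6 and +5, its edge at y is +20.6 (nominal 18), and its foot is at about −28 (nominal −30). The camera is unmoved. A 1–2 mm trim, then hold.

play_rows:
  plan: "0 -0.15 0 0.1 0 0 0;0 0 0 0 0 0 0;0 0 0 0 0 0 0;0 0 0 0 0 0 0;0 0 0 0 0 0 0;0 0 0 0 0 0 0"

```text
t: 23.4
ee_pos: [597.1, 26.6, 265.1]
orientation: [1.845, 2.08, 0.506]
ft_force: [0.0, -0.8, -1.8]
width: 9.6
```

Run:
```python
from h import *
go((FOCUS+35.6*Z,RF))
im=get_image("side");w=cloud(im);c=im["pixels"].astype(int)
l=(w-FOCUS)@np.c_[X,Y,Z];m=(abs(l[...,0])<25)&(abs(l[...,1])<30)&(l[...,2]>-45)&(l[...,2]<20);print(np.percentile(l[m],[1,99],0).round(1))
b=(w[...,1]>150)&(w[...,1]<400)&(w[...,0]>400)&(w[...,0]<600)&(c[...,2]>1.6*c[...,0])&(c[...,2]>50)&(abs(w[...,2]-139)<5)
t=w[b];print("hood",np.median(t[:,2]),cv2.minAreaRect(t[:,:2].astype(np.float32)))
print(close_job())
```

```text
t 23.4 p [597.1  26.6 265.1] w 9.6 F [ 0.  -0.8 -1.8]
turn [0.12 0.03 0.02] 1 x [0.12 0.03 0.02]  shift [ 0.15 -0.01 -0.06] 1 x [ 0.147 -0.006 -0.059]
[[ -6.8 -17.4 -28.6]
 [  5.4  19.7  19. ]]
hood 139.2015371742665 ((503.0539855957031, 274.4671325683594), (73.20254516601562, 49.917762756347656), 85.95435333251953)
the job is handed in; nothing more can be done
None
```

The blue hood is on the ledge and the measuring cell is held tab up in front of the camera lens. I handed the job in at 23.4 s; `close_job()` gives no verdict.

- **Hood:** it was set down with about 7 N of contact and released. In the last check its centre was within 1–2 mm of the middle of the ledge, its top was at 139.2 mm (139 expected) and its yaw was within about 0.5° of the ledge.
- **Cell:** it came out of the slot cleanly and is gripped by the tab at a 9.6 mm opening. By the side camera, the window's middle is about 1–2 mm from the measured focus. The tool is within about 0.1° of the orientation I set for square to the lens, and the cell's faces show no visible tilt.
- **Bystanders:** the inspection camera was measured unmoved. The bottle, beaker and syringe showed no sign of being touched in the pictures, but I did not measure them again at the end.
- **Disagreements:** the two cameras differed by about 2 mm in position, which is within the stated calibration. The first yaw reading came from the hood, which sat about 5° askew on the module. I corrected it from the bare block before gripping the cell.

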